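Close up the tape measure tub and stack it

ROBOT

A 6-joint arm with a two-finger parallel gripper is mounted at the origin on a cart in front of the work surface, level with it; the furniture and walls round the work are solid. World frame = base frame: x ahead of the robot, y to its left, z up, the work surface at z = 0. Lengths are in m, angles in rad, forces in N, time in s.
With the tool pointing down it reaches from about 0.375 to 0.925 m from the base axis. Payload 5.7 kg.
Tool frame: the origin (TCP) lies at the very end of the fingers, on their centre line; the grasp point (between the pads) lies 19 mm behind it (grip_point_offset is the distance from the TCP to the grasp point, in m); z points along the fingers, y is the line along which they close (so a half turn about z gives the same grasp; the last joint's range is limited). The gripper opens to 85 mm and grips with 20 to 120 N. Pads are 22 mm wide; open, the fingers measure 114 mm over their backs; the gripper's body (76 mm by 85 mm) begins 54 mm behind the grasp point. The pads swing forward as they close: fully open they stand 13 mm farther back than shut.
Start: joints at [1.213, 0.359, 1.51, -0, 1.272, -0.115], TCP at [0.144, 0.582, 0.231] pointing down, gripper open.
Joint ranges: [-2.97, 2.97], [-1.01, 2.36], [0.21, 2.38], [-0.96, 4.11], [0.2, 2.71], [-2.98, 2.98]. Speed limits (rad/s): [2.39, 2.39, 3.14, 3.14, 3.14, 3.14].

INTERFACE

Orientations are given as a unit quaternion [x, y, z, w].
In Python, from rig import get_state, grab_frame, close_job, grip_point_offset gives the robot as it stands. The module is installed in compiled form; this text tells all that it offers.
- The arm moves only by the tool jog_arm, never from a script. Its argument "increments" is a list that holds one entry, the list of rows, each a list of 5 numbers: the shift along the tool's x, y, z in cm, then the turn about the tool's z in rad, then the closure, from -1 (fully open) to 1 (shut). A call has 1 to 12 rows; each row shifts and turns the commanded pose from where the row before left it, along the tool's axes as they then stand; what a row does not reach is not made up. A row lasts 1/12 s, in which the tool goes at most 41.7 mm and 7.16 degrees, less where a joint would pass 70% of its speed; a pose out of reach is approached as far as the arm can. A call is refused whole if a number of a shift passes 4.17 or a number of a turn 0.125, either way. A call with a gripper value outside its range is refused whole. The fingers move at their own pace and stop on an object; "grip_force" is the grip in N (left out, the last holds). Time passes only in rows, so rows that do not move let the fingers close. It gives the time, the measured TCP pose, the force, the opening and the grip force at its end, in the units of the state.
- get_state(): the state, without advancing time (a new reading comes with each control period).
- grab_frame(name): name is "scene" or "top" or "wrist"; returns a dict with "image" (384x512x3 uint8, red, green, blue), "K" (3x3 intrinsics, pixels), "distortion" ([k1, k2, p1, p2, k3] as OpenCV has them; the pictures are not rectified), "cam_to_world" (4x4, takes a point from camera to world coordinates). Camera axes: x right, y down, z forward; pixel columns grow to the right and rows downward; lengths in m; the calibration is good to about 2 mm. A picture is of the moment at which its call begins. There is no depth.
- close_job(): hands the job in; it is judged then, once.
The state is a dict: "clock": time; "joint_pos": joint angles; "dq": joint speeds; "joint_efforts": joint torques, N m; "eef_pos": TCP position; "tool_rot": TCP orientation; "contact_force": force on the tool from outside, world axes, zero at the start; "ft_torque": the same for the moment, N m; "finger_gap": opening from 0.0 (shut) to 1.0 (fully open); "grip_force": force on a finger pad.
Only numpy, scipy, OpenCV 4.12 (cv2) and the standard library are available. Lean on these libraries where they do the work, as an engineer would, in place of code of your own. Each camera call takes 0.05 s, during which the arm holds its last target. There are 200 camera calls.

TASK

Stand the tape measure in the open white tub, put the loose white lid on and press it down until both end clips snap over it. Then lift the closed tub by the grab bar of its lid and stack it on the flat grey storage box, sitting level inside the raised border, and let go. Leave the hand gel, the stapler and the wide tape roll where they are and keep the tub upright.

Things in the scene. Friction and masses are not known exactly. Their poses are not given: they have to be found in the camera images.
- tape_measure: yellow pocket tape measure standing on the table, 40 (its x) x 67 (its y) x 60 high; its origin is the centre of its underside (the body reaches -18 to 20 mm in x and -31 to 33 mm in y). Grasp it across its x, 38 mm.
- tub: white open tub, loose, 0.25 kg, outside 104 (x) x 92 (y) x 76 high, walls and floor 3 mm, inside 98 x 86; origin at the centre of its underside, z up. A black sprung clip 34 mm wide stands outside the middle of each x end, up to z = 96 and 62 mm out from the centre. The lid pushed straight down spreads the clips (about 10 N in all); they spring back over its ends and then carry the tub.
- lid: loose white lid, 0.09 kg: plate 108 (x) x 96 (y), z = 10 to 14; tapered skirt under it, 94 x 82 at the plate, 85 x 73 at its foot z = 0, goes inside the tub; on top a solid grab bar 64 (along x) x 16 (y), z = 14 to 44. Origin at the centre of the skirt's foot, on which it lies. Its x goes along the tub's x, either way round. Fully on, its origin is 66 mm above the tub's; 1.5 mm play.
- clip_a (a joint): angle (rad) of the clip on the tub's +x end: 0 upright at its stop, growing as it is spread; about 0.06 as the lid passes. Hinged at tub z = 30, x = 58.5; its nose reaches in to x = 51 with a flat underside at z = 81.5 and above that a ramp sloping out to x = 58.5 at z = 95.
- clip_b (a joint): the same for the clip on the tub's -x end (mirrored)
- storage_box: grey closed storage box, fixed, 134 (x) x 122 (y); flat top at z = 40 with a raised flared border up to z = 50 round it; origin at the centre of its underside
- bay (a point): centre of the flat top inside the border of the grey storage box, 40 mm above its underside, axes as the box. The border's inner size is about 110 x 98 at the foot and 120 x 108 at its top, so the tub (104 x 92) drops in with its x along the box's x, either way round.
- gel_bottle: pump bottle of hand gel, 55 x 55 x 149 high, bystander; origin under its centre
- stapler: desk stapler, 36 x 133 x 45 high, bystander; origin under its centre
- wide_tape: wide white roll of tape lying flat, 92 across, 36 high, bystander; origin under its centre

How it is judged:
On the way, in this order (a step that is already met when the one before it is completed fails the run):
1. the tape measure stands inside the tub (horizontal distance between tape_measure and tub below 0.04 m and z of tape_measure in the frame of tub below 0.008 m and angle between tape_measure's own z axis and vertical below 0.15 rad), for 0.2 s.
2. the lid is fully on the tub and both clips have sprung back over it (z of lid in the frame of tub between 0.063 and 0.069 m and horizontal distance between lid and tub below 0.006 m and angle between the z axis of lid and the z axis of tub, either way round below 0.05 rad and value of joint each of clip_a, clip_b below 0.025 rad), for 0.2 s.
3. the closed tub is lifted clear of the table, hanging from its lid (height (world z) of tub above 0.045 m and contact force between the fingers and lid above 1 N and contact force between the fingers and tub below 0.5 N and z of lid in the frame of tub below 0.071 m), for 0.2 s.
At the end, for the whole second after the job is handed in: Tub on the grey box inside the border: centred within 8 mm, flat within 4 mm and 0.05 rad, x axes within 0.12 rad. Lid fully on (63 to 70 mm above the tub's origin, 6 mm sideways), both clips below 0.025 rad, tape measure upright inside, all released and at rest (all of step 1 and horizontal distance between tub and bay below 0.008 m and z of tub in the frame of bay between -0.003 and 0.004 m and angle between tub's own z axis and vertical below 0.05 rad and angle between the x axis of tub and the x axis of bay, either way round below 0.12 rad and z of lid in the frame of tub between 0.063 and 0.07 m and horizontal distance between lid and tub below 0.006 m and angle between the z axis of lid and the z axis of tub, either way round below 0.05 rad and value of joint each of clip_a, clip_b below 0.025 rad and linear speed of tub below 0.02 m/s and angular speed of tub below 0.2 rad/s); the robot touches nothing.
It fails at once if the tub is tipped by more than 0.5 rad (angle between tub's own z axis and vertical above 0.5 rad).
It fails at once if the hand gel, stapler or wide tape roll is moved by more than 20 mm (distance of any of gel_bottle, stapler, wide_tape from where it was at the start of the episode above 0.02 m).
It also fails if it takes over 61 s, if anything falls off the work surface, if the arm or the gripper's body presses on something with over 40 N, if the wrist force passes 120 N, or if a joint passes its speed limit or range.

## Working session

There is one attempt and no reset: what is moved stays moved. The work goes in short steps, Python scripts to look and compute and a tool call to move; the robot and the scene stay as the last step left them, time stands still between calls to the robot, and variables do not carry over. Pictures are saved under pics/ and viewed, at most 10 in all, crops included, and the job is handed in when it is done.

Besides the shell and the picture viewer there is one more tool, called after ">>>" as name([rows], argument=value, ...), one row to a line, values as JSON. jog_arm: Moves the arm, as the interface text tells. Its arguments: {"type":"object","properties":{"increments":{"type":"array"},"grip_force":{"type":"number"}},"required":["increments"]}

```bash
mkdir -p pics; cat > h.py <<'E'
import numpy as np, cv2
from rig import *
def px2plane(f,uv,z):
    uv=np.array(uv,float).reshape(-1,1,2)
    n=cv2.undistortPoints(uv,np.array(f["K"]),np.array(f["distortion"])).reshape(-1,2)
    T=np.array(f["cam_to_world"]); d=np.c_[n,np.ones(len(n))]@T[:3,:3].T; o=T[:3,3]
    return o+d*((np.asarray(z)-o[2])/d[:,2])[:,None]
def save(f,name): cv2.imwrite("pics/"+name,cv2.cvtColor(f["image"],cv2.COLOR_RGB2BGR))
E
python3 - <<'E'
from h import *
a=grab_frame("top");b=grab_frame("scene")
np.save("top.npy",a,allow_pickle=True);np.save("scene.npy",b,allow_pickle=True)
cv2.imwrite("pics/a.png",cv2.resize(cv2.cvtColor(a["image"],4),(800,600)))
cv2.imwrite("pics/b.png",cv2.cvtColor(b["image"],4))
for f in(a,b):print(np.round(f["cam_to_world"],3),f["K"][0])
print(get_state(),grip_point_offset)
E
```

```text
[[-0.008 -0.988  0.156  0.364]
 [-1.     0.01   0.013 -0.064]
 [-0.015 -0.156 -0.988  1.077]
 [ 0.     0.     0.     1.   ]] [433.30400363   0.         256.27348141]
[[ 0.852 -0.41   0.325  0.18 ]
 [-0.523 -0.68   0.515 -0.646]
 [ 0.01  -0.608 -0.794  0.937]
 [ 0.     0.     0.     1.   ]] [379.57741433   0.         249.34214049]
{'clock': 0.1, 'joint_pos': array([ 1.21291632e+00,  3.59433960e-01,  1.51134711e+00, -1.19435394e-05,
        1.27250766e+00, -1.15102642e-01]), 'dq': array([ 0.00037999, -0.00304763, -0.00172181, -0.00172634,  0.00115307,
        0.0008186 ]), 'joint_efforts': array([-9.69664507e-04, -5.28651774e+01, -2.79347581e+01, -3.19094252e-04,
        4.88850579e-03,  5.06567204e-06]), 'eef_pos': array([0.14403132, 0.58180889, 0.23052834]), 'tool_rot': array([ 1.21088999e-01,  9.92641292e-01, -8.25771575e-04, -1.93141889e-04]), 'contact_force': array([-0.4810358 , -0.89840605, -0.37044976]), 'ft_torque': array([-0.03859373, -0.05787192, -0.03114692]), 'grip_force': 0.0, 'finger_gap': 1.0000003882376378} 0.0187
```

View pics/a.png

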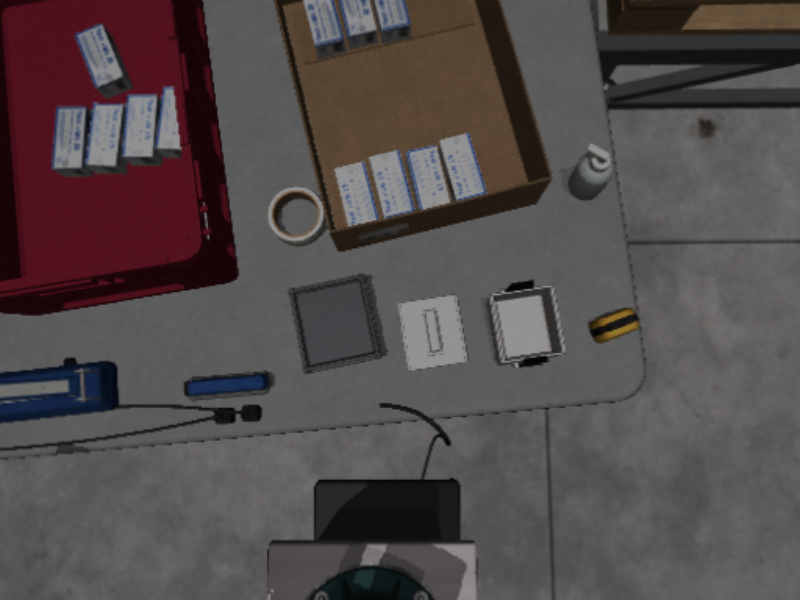

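View pics/b.png

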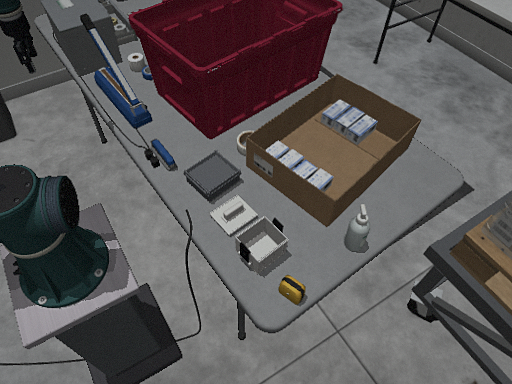

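The top view (800x600 scale) shows the tape measure at (614,325), the tub at (527,325), the lid at (433,332) and the grey box at (337,323). The gel is at (592,172), the stapler at (227,385) and the tape roll at (297,215). The scene view shows the same layout.

```bash
python3 - <<'E'
from h import *
f=np.load("top.npy",allow_pickle=True).item(); im=f["image"]
hsv=cv2.cvtColor(im,cv2.COLOR_RGB2HSV)
S=1.5625
def roi(m,x0,y0,x1,y1):
    o=np.zeros_like(m);x0,y0,x1,y1=[int(v/S) for v in(x0,y0,x1,y1)];o[y0:y1,x0:x1]=m[y0:y1,x0:x1];return o
def rect(m,z,n):
    c=max(cv2.findContours(m,cv2.RETR_EXTERNAL,cv2.CHAIN_APPROX_NONE)[0],key=cv2.contourArea)
    p=px2plane(f,cv2.convexHull(c).reshape(-1,2),z)[:,:2]
    r=cv2.minAreaRect((p*1000).astype(np.float32)); print(n,cv2.contourArea(c),np.round(r[0],1),np.round(r[1],1),round(r[2],1))
print(hsv[int(325/S),[int(x/S) for x in (337,390,412,433,480,497,527,570)]])
yel=((hsv[...,0]>12)&(hsv[...,0]<35)&(hsv[...,1]>110)).astype(np.uint8)*255
rect(roi(yel,580,290,660,360),.06,"tape z60"); rect(roi(yel,580,290,660,360),.03,"tape z30")
g=hsv[...,2]
white=((g>135)&(hsv[...,1]<60)).astype(np.uint8)*255
rect(roi(white,394,285,475,380),.014,"lid")
rect(roi(white,478,270,575,375),.076,"tub")
dark=((g<95)).astype(np.uint8)*255
rect(roi(dark,280,262,394,385),.05,"box")
blk=((g<45)).astype(np.uint8)*255
for q in((495,270,545,295),(505,350,560,375)):
    rect(roi(blk,*q),.096,"clip")
c=cv2.cvtColor(im,4)[int(255/S):int(385/S),int(280/S):int(660/S)]
cv2.imwrite("pics/c.png",cv2.resize(c,None,fx=3.2,fy=3.2,interpolation=cv2.INTER_CUBIC))
E
```

```text
[[120  14  72]
 [150   3  94]
 [  0   2 147]
 [  0   2 147]
 [150   3  91]
 [165   4 131]
 [ 30   2 146]
 [  0   0  93]]
tape z60 134.5 [ 484.1 -366.8] [13.9 71. ] 20.5
tape z30 134.5 [ 487.7 -375.7] [14.3 73.1] 20.5
lid 1479.0 [470.4 -98.5] [106.2  93.7] 8.5
tub 924.0 [ 472.  -231.4] [83.1 64.1] 8.2
box 5456.5 [484.4  50.3] [174.8 188.1] 89.7
clip 65.0 [ 528.8 -224.4] [11.4 42.8] 8.3
clip 68.5 [ 418.3 -240.8] [11.8 42.5] 8.9
```

View pics/c.png

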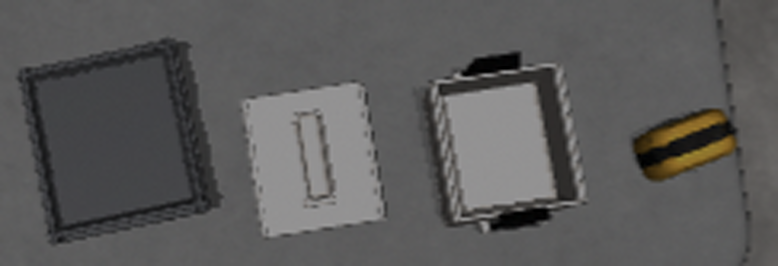

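The crop shows the lid and tub yawed about 8.5°, with the clips at each end of the tub. The tape measure's long axis is at about -69.5°, near the right table edge. I'll move towards it by way of a point that keeps within reach.

>>> jog_arm([
  [[-2.9,-2.95,0,0,-1],[-2.9,-2.95,0,0,-1],[-2.9,-2.95,0,0,-1],[-2.9,-2.95,0,0,-1],[-2.9,-2.95,0,0,-1],[-2.9,-2.95,0,0,-1],[-2.9,-2.95,0,0,-1],[-2.9,-2.95,0,0,-1],[-2.9,-2.95,0,0,-1],[-2.9,-2.95,0,0,-1],[-2.9,-2.95,0,0,-1],[-2.9,-2.95,0,0,-1]],
])

```text
clock: 1.1
eef_pos: [0.3972, 0.1531, 0.2313]
tool_rot: [0.121, 0.993, 0.0, -0.0]
contact_force: [0.3, 0.5, 0.1]
finger_gap: 0.999
grip_force: 0.0
```

```bash
cat >> h.py <<'E'
from scipy.spatial.transform import Rotation as Ro
def go(x,y,z,yaw):
    "tool shift (cm) in tool axes as they stand now, turn to bring tool y onto yaw (deg, mod 180), then shift in axes after the turn"
    s=get_state();R=Ro.from_quat(s["tool_rot"]).as_matrix();d=np.array([x,y,z])-s["eef_pos"]
    now=np.arctan2(R[1,1],R[0,1]);t=-(np.deg2rad(yaw)-now);t=(t+np.pi/2)%np.pi-np.pi/2
    R2=R@Ro.from_rotvec([0,0,t]).as_matrix()
    print("pos",s["eef_pos"].round(4),"yaw",np.rad2deg(now).round(1),"shift now",(R.T@d*100).round(2),"turn",t.round(3),"shift after",(R2.T@d*100).round(2),"j6",s["joint_pos"][5].round(2),"t",round(s["clock"],2),"gap",round(s["finger_gap"],3))
E
python3 - <<'E'
from h import *
go(.40,-.12,.26,20.5)
go(.45,-.30,.26,20.5)
E
```

```text
pos [0.3972 0.1531 0.2313] yaw 76.1 shift now [ -6.83 -26.45  -2.87] turn 0.97 shift after [-25.68  -9.31  -2.87] j6 -1.12 t 1.1 gap 0.999
pos [0.3972 0.1531 0.2313] yaw 76.1 shift now [-16.01 -42.72  -2.87] turn 0.97 shift after [-44.29 -10.93  -2.87] j6 -1.12 t 1.1 gap 0.999
```

>>> jog_arm([
  [[-1.33,-3.56,-0.2,0,-1],[-1.33,-3.56,-0.2,0,-1],[-1.33,-3.56,-0.2,0,-1],[-1.33,-3.56,-0.2,0,-1],[-1.33,-3.56,-0.2,0,-1],[-1.33,-3.56,-0.2,0,-1],[-1.33,-3.56,-0.2,0,-1],[-1.33,-3.56,-0.2,0,-1],[-1.33,-3.56,-0.2,0,-1],[-1.33,-3.56,-0.2,0,-1],[-1.33,-3.56,-0.2,0,-1],[-1.33,-3.56,-0.2,0,-1]],
])

```text
clock: 2.1
eef_pos: [0.4487, -0.2998, 0.2551]
tool_rot: [0.121, 0.993, 0.0, -0.0]
contact_force: [0.9, -0.3, -0.0]
finger_gap: 0.995
grip_force: 0.0
```

>>> jog_arm([
  [[0,0,0,0.121,-1],[0,0,0,0.121,-1],[0,0,0,0.121,-1],[0,0,0,0.121,-1],[0,0,0,0.121,-1],[0,0,0,0.121,-1],[0,0,0,0.121,-1],[0,0,0,0.121,-1],[0,0,0,0,-1]],
])

```text
clock: 2.85
eef_pos: [0.4489, -0.2977, 0.255]
tool_rot: [0.571, 0.821, 0.0, -0.0]
contact_force: [0.4, -0.7, 0.2]
finger_gap: 1.003
grip_force: 0.0
```

```bash
python3 - <<'E'
from h import *
go(.485,-.371,.26,20.5)
f=grab_frame("wrist");np.save("w1.npy",f,allow_pickle=True);save(f,"w1.png");print(np.round(f["cam_to_world"],3))
E
```

```text
pos [ 0.4489 -0.2977  0.255 ] yaw 20.4 shift now [-8.13  0.84 -0.51] turn -0.002 shift after [-8.13  0.82 -0.51] j6 -1.07 t 2.85 gap 1.003
[[ 0.937  0.334  0.1    0.424]
 [ 0.348 -0.897 -0.27  -0.229]
 [-0.     0.288 -0.958  0.398]
 [ 0.     0.     0.     1.   ]]
```

View pics/w1.png

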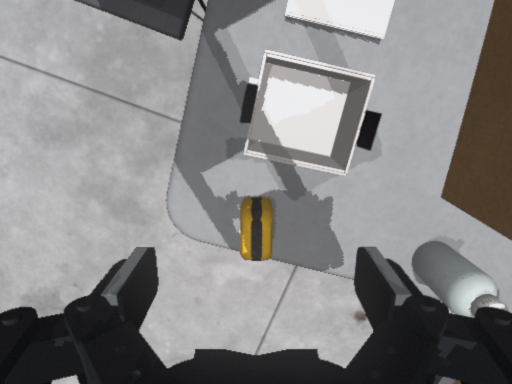

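The wrist view shows the tape measure at (256,228), standing nearly aligned with the hand. The tub's rim corners are at about (266,51), (375,74), (347,174) and (244,156), the clips are at (249,103) and (370,130), and the gel is at the right.

```bash
python3 - <<'E'
from h import *
f=np.load("w1.npy",allow_pickle=True).item(); im=f["image"];hsv=cv2.cvtColor(im,cv2.COLOR_RGB2HSV)
m=((hsv[...,0]>12)&(hsv[...,0]<35)&(hsv[...,1]>110)).astype(np.uint8)*255
o=np.zeros_like(m);o[180:275,225:290]=m[180:275,225:290]
o=cv2.morphologyEx(o,cv2.MORPH_CLOSE,np.ones((21,21)))
c=max(cv2.findContours(o,0,1)[0],key=cv2.contourArea);print(cv2.boundingRect(c))
h=cv2.convexHull(c).reshape(-1,2)
for z in(.06,.03):
    r=cv2.minAreaRect((px2plane(f,h,z)[:,:2]*1000).astype(np.float32));print(z,np.round(r[0],1),np.round(r[1],1),round(r[2],1))
p=px2plane(f,[(266,51),(375,74),(347,174),(244,156)],.076)[:,:2]*1000
r=cv2.minAreaRect(p.astype(np.float32));print(p.round(),p.mean(0),r)
t=np.load("top.npy",allow_pickle=True).item();g=cv2.cvtColor(t["image"],cv2.COLOR_RGB2GRAY)
# box corners from top crop (3.2x of x0=179,y0=163)
q=np.array([(22,70),(178,42),(218,205),(55,240)])/3.2+[179,163]
print(px2plane(t,q,.05)[:,:2]*1000//1)
m=(g<83).astype(np.uint8)*255;o=np.zeros_like(m);o[170:240,184:250]=m[170:240,184:250]
o=cv2.morphologyEx(o,cv2.MORPH_OPEN,np.ones((3,3)))
c=max(cv2.findContours(o,0,1)[0],key=cv2.contourArea)
for z in (.05,.04):
    r=cv2.minAreaRect((px2plane(t,cv2.convexHull(c).reshape(-1,2),z)[:,:2]*1000).astype(np.float32));print("box",r)
go(.485,-.371,.26,20.5)
E
```

```text
(241, 198, 32, 62)
0.06 [ 476.  -367.3] [33.4 71.8] 19.6
0.03 [ 480.7 -379.5] [36.4 78.2] 19.6
[[ 422. -197.]
 [ 521. -180.]
 [ 536. -275.]
 [ 436. -293.]] [ 478.72650909 -236.1880648 ] ((478.404052734375, -236.63856506347656), (103.08613586425781, 97.04344940185547), 9.482597351074219)
[[534. 119.]
 [555.   2.]
 [432. -28.]
 [407.  92.]]
box ((483.26971435546875, 47.249446868896484), (135.1966552734375, 130.16531372070312), 11.574893951416016)
box ((484.42822265625, 48.33009719848633), (136.51243591308594, 131.43212890625), 11.574896812438965)
pos [ 0.4489 -0.2978  0.255 ] yaw 20.8 shift now [-8.13  0.78 -0.51] turn 0.004 shift after [-8.12  0.82 -0.51] j6 -1.08 t 2.9 gap 1.001
```

>>> jog_arm([
  [[-2.75,0.11,1,0,-1],[-2.75,0.11,2,0,-1],[-2.75,0.11,2,0,-1],[0,0,2.5,0,-1],[0,0,2.5,0,-1],[0,0,2.5,0,-1],[0,0,2.5,0,-1],[0,0,2.5,0,-1],[0,0,2.0,0,-1],[0,0,2.0,0,-1],[0,0,1.4,0,-1],[0,0,0,0,-1]],
])

```text
clock: 3.9
eef_pos: [0.4794, -0.3722, 0.0231]
tool_rot: [0.568, 0.823, 0.0, -0.003]
contact_force: [-0.8, 0.2, 0.2]
finger_gap: 1.002
grip_force: 0.0
```

```bash
python3 - <<'E'
from h import *
go(.481,-.374,.026,20)
f=grab_frame("wrist");save(f,"w2.png")
E
```

```text
pos [ 0.4794 -0.3722  0.0231] yaw 20.8 shift now [-0.22  0.09 -0.29] turn 0.015 shift after [-0.22  0.09 -0.29] j6 -1.14 t 3.9 gap 1.002
```

View pics/w2.png

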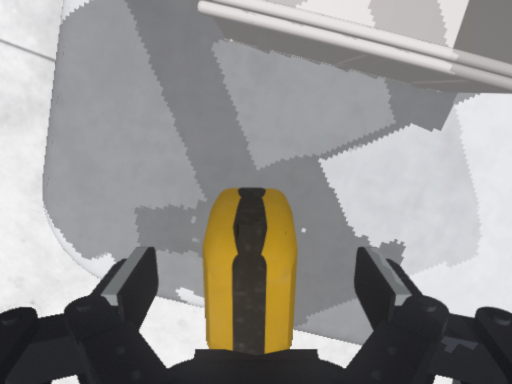

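The tape measure sits between the open fingers, spanning columns 204 to 296, and the tub is ahead of it. It is well centred, so I'll close.

>>> jog_arm([
  [[0,0,-0.2,0,0],[0,0,0,0,1],[0,0,0,0,1],[0,0,0,0,1],[0,0,0,0,1],[0,0,0,0,1],[0,0,0,0,1],[0,0,0,0,1]],
], grip_force=35)

```text
clock: 4.62
eef_pos: [0.4817, -0.3748, 0.0296]
tool_rot: [0.569, 0.822, -0.0, 0.001]
contact_force: [-1.9, -0.7, 7.3]
finger_gap: 0.427
grip_force: 34.5
```

>>> jog_arm([
  [[0,0,-1,0,1],[0,0,-2,0,1],[0,0,-3,0,1],[0,0,-3,0,1],[0,0,-2,0,1],[0,0,-1,0.1,1],[0,0,0,0.1,1],[0,0,0,0,1]],
])

```text
clock: 5.28
eef_pos: [0.4818, -0.3743, 0.1501]
tool_rot: [0.65, 0.76, -0.0, 0.001]
contact_force: [0.4, -0.3, -0.9]
finger_gap: 0.431
grip_force: 34.8
```

```bash
python3 - <<'E'
from h import *
go(.476,-.235,.14,8.8)
f=grab_frame("wrist");save(f,"w3.png");np.save("w3.npy",f,allow_pickle=True);print(np.round(f["cam_to_world"],3)[:3,3])
E
```

```text
pos [ 0.4818 -0.3743  0.1501] yaw 9.0 shift now [13.85  1.6   0.99] turn 0.003 shift after [13.86  1.56  0.99] j6 -0.93 t 5.28 gap 0.431
[ 0.471 -0.302  0.293]
```

View pics/w3.png

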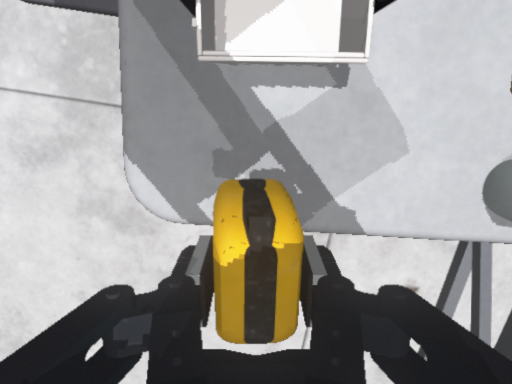

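The tape measure is held straight between the pads. The tub's near rim runs from (197,61) to (367,63), parallel to the image rows.

```bash
python3 - <<'E'
from h import *
f=np.load("w3.npy",allow_pickle=True).item()
p=px2plane(f,[(197.5,61.5),(367.5,63.5)],.076)[:,:2];d=p[1]-p[0];print(p.round(4),np.linalg.norm(d));u=d/np.linalg.norm(d)
print(np.rad2deg(np.arctan2(u[1],u[0])),p.mean(0)+.046*np.array([-u[1],u[0]]))
E
```

```text
[[ 0.4341 -0.2929]
 [ 0.536  -0.2777]] 0.10298587202960995
8.474552640949236 [ 0.47827108 -0.23979334]
```

```bash
python3 - <<'E'
from h import *
f=np.load("w3.npy",allow_pickle=True).item()
R=Ro.from_quat(get_state()["tool_rot"]).as_matrix();t=get_state()["eef_pos"]
for z in(.18,.165,.15):
    for uv in((257,180),(257,341)): print(z,uv,(R.T@(px2plane(f,[uv],z)[0]-t)*1000).round(1))
go(.4775,-.2375,.15,8.5)
E
```

```text
0.18 (257, 180) [ 41.8   1.7 -30.8]
0.18 (257, 341) [-26.1   1.4 -30.8]
0.165 (257, 180) [ 37.7   1.7 -15.8]
0.165 (257, 341) [-39.3   1.4 -15.8]
0.15 (257, 180) [33.5  1.8 -0.8]
0.15 (257, 341) [-52.4   1.5  -0.8]
pos [ 0.4813 -0.3739  0.1492] yaw 9.3 shift now [13.52  1.82 -0.09] turn 0.014 shift after [13.54  1.64 -0.09] j6 -0.94 t 5.33 gap 0.423
```

>>> jog_arm([
  [[3.3,0.42,0,0.014,1],[3.3,0.42,0,0,1],[3.3,0.42,0,0,1],[3.4,0.42,0,0,1],[0,0,0,0,1],[0,0,2,0,1],[0,0,2.5,0,1],[0,0,2,0,1],[0,0,1.5,0,1],[0,0,0,0,1],[0,0,0,0,1]],
])

```text
clock: 6.25
eef_pos: [0.4772, -0.2396, 0.0675]
tool_rot: [0.653, 0.757, -0.0, -0.001]
contact_force: [0.5, -0.7, -1.6]
finger_gap: 0.425
grip_force: 34.8
```

```bash
python3 - <<'E'
from h import *
go(.4775,-.2385,.034,8.5);print(get_state()["contact_force"])
f=grab_frame("wrist");save(f,"w4.png");np.save("w4.npy",f,allow_pickle=True)
E
```

```text
pos [ 0.4772 -0.2396  0.0675] yaw 8.5 shift now [0.1  0.05 3.35] turn -0.0 shift after [0.1  0.05 3.35] j6 -0.74 t 6.25 gap 0.425
[ 0.52650522 -0.66793328 -1.58885232]
```

View pics/w4.png

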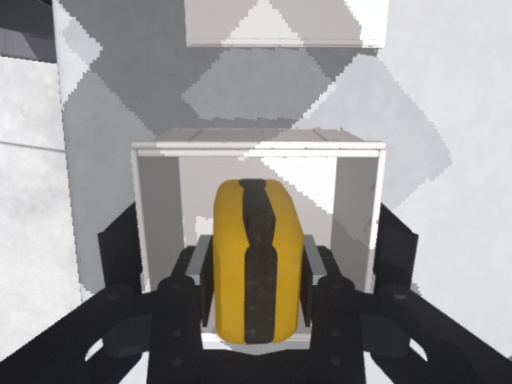

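The tape measure is inside the tub walls. The rim spans columns 133 to 385 with the tape at 257, the far inner rim is at row 155 and the near rim at about row 337. The lid is ahead of the tub.

```bash
python3 - <<'E'
from h import *
f=np.load("w4.npy",allow_pickle=True).item()
R=Ro.from_quat(get_state()["tool_rot"]).as_matrix();t=get_state()["eef_pos"]
for uv,z in(((259,143),.076),((259,155),.076),((259,337),.076),((134,150),.076),((384,150),.076),((187,46),.014),((384,47),.014)): p=px2plane(f,[uv],z)[0];print(uv,p.round(4),(R.T@(p-t)*1000).round(1))
E
```

```text
(259, 143) [ 0.4716 -0.1882  0.076 ] [52.3  1.2 -7.6]
(259, 155) [ 0.4723 -0.193   0.076 ] [47.4  1.2 -7.6]
(259, 337) [ 0.4856 -0.2807  0.076 ] [-41.2   1.6  -7.6]
(134, 150) [ 0.4222 -0.1984  0.076 ] [ 49.5 -49.1  -7.5]
(384, 150) [ 0.5218 -0.1835  0.076 ] [49.6 51.6 -7.6]
(187, 46) [ 0.427  -0.1513  0.014 ] [ 95.3 -37.4  54.5]
(384, 47) [ 0.5328 -0.1358  0.014 ] [95.1 69.5 54.4]
```

>>> jog_arm([
  [[0.15,0,0.8,0,1],[0,0,1.2,0,1],[0,0,0.8,0,1],[0,0,0.5,0,1],[0,0,0,0,1],[0,0,0,0,1]],
])

```text
clock: 6.8
eef_pos: [0.4778, -0.2385, 0.0353]
tool_rot: [0.654, 0.757, -0.0, -0.0]
contact_force: [-0.4, 0.2, -1.2]
finger_gap: 0.428
grip_force: 34.8
```

>>> jog_arm([
  [[0,0,0.2,0,1],[0,0,0,0,0.05],[0,0,0,0,-0.05],[0,0,0,0,-0.1],[0,0,0,0,-0.1],[0,0,0,0,-0.1]],
])

```text
clock: 7.3
eef_pos: [0.4784, -0.2389, 0.034]
tool_rot: [0.654, 0.757, 0.0, 0.001]
contact_force: [-0.8, 1.4, 6.7]
finger_gap: 0.549
grip_force: 0.0
```

>>> jog_arm([
  [[0,0,-0.5,0,-0.1],[0,0,-1,0,-0.1],[0,0,-2,0,-0.1],[0,0,-3,0,-0.1],[0,0,-3,0,-0.1],[0,0,-3,0,-0.5],[1,0.1,-3,0,-0.6],[3,0.3,-1,0,-0.6],[3,0.3,0,0,-0.6],[0,0,0,0,-0.6]],
])

```text
clock: 8.13
eef_pos: [0.4737, -0.164, 0.1999]
tool_rot: [0.653, 0.757, 0.001, -0.0]
contact_force: [-0.7, 0.4, -0.1]
finger_gap: 0.802
grip_force: 0.0
```

```bash
python3 - <<'E'
from h import *
go(.472,-.0965,.20,98.5)
f=grab_frame("wrist");save(f,"w5.png");np.save("w5.npy",f,allow_pickle=True)
E
```

```text
pos [ 0.4737 -0.164   0.1999] yaw 8.5 shift now [6.7  0.83 0.01] turn 1.57 shift after [ 0.83 -6.7   0.01] j6 -0.62 t 8.13 gap 0.802
```

View pics/w5.png

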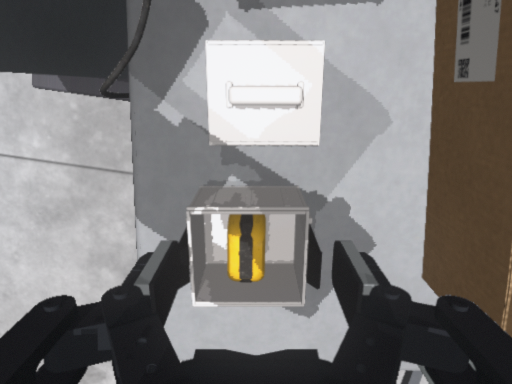

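The tape measure now stands in the tub, at (247,245). The tub's rim corners are at about (187,208), (308,207) and (190,304). The lid's corners are at (207,41), (324,41), (320,145) and (210,145), with the bar ends at (227,95) and (303,95).

```bash
python3 - <<'E'
from h import *
f=np.load("w5.npy",allow_pickle=True).item(); im=f["image"];g=cv2.cvtColor(im,cv2.COLOR_RGB2GRAY)
c=np.array([(207,41),(324,41),(320.5,145),(210,145)],float)
p=px2plane(f,c,.014)[:,:2]*1000;print("lid",p.round(1),p.mean(0),cv2.minAreaRect(p.astype(np.float32)))
q=px2plane(f,[(231,86),(301,86),(302,105),(229,105)],.044)[:,:2]*1000;print("bar",q.mean(0),cv2.minAreaRect(q.astype(np.float32)))
q=px2plane(f,[(187,208),(308.5,207),(306,304.5),(190.5,304.5)],.076)[:,:2]*1000;print("tub",q.mean(0),cv2.minAreaRect(q.astype(np.float32)))
cv2.imwrite("pics/w5c.png",cv2.resize(cv2.cvtColor(im,4)[30:320,170:340],None,fx=2,fy=2,interpolation=cv2.INTER_CUBIC))
E
```

```text
lid [[ 414.3  -58. ]
 [ 518.8  -42.4]
 [ 534.4 -135.8]
 [ 427.5 -151.7]] [473.76760516 -96.98652511] ((473.9999084472656, -96.92630004882812), (108.05860900878906, 94.70064544677734), 8.466163635253906)
bar [473.19900006 -97.00099611] ((473.0459289550781, -97.02078247070312), (62.7932243347168, 15.729846954345703), 8.48817253112793)
tub [ 478.17347458 -235.16774134] ((478.0582275390625, -234.96243286132812), (106.53588104248047, 95.49642181396484), 8.448097229003906)
```

View pics/w5c.png

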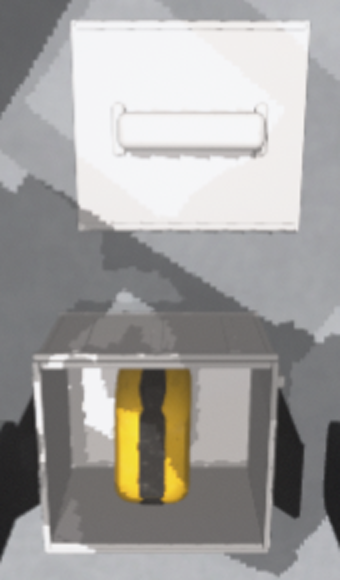

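>>> jog_arm([
  [[0,0,0,0.12,-0.6],[0,0,0,0.12,-0.6],[0,0,0,0.12,-0.6],[0,0,0,0.12,-0.6],[0,0,0,0.12,-0.6],[0,0,0,0.12,-0.6],[0,0,0,0.12,-0.6],[0,0,0,0.12,-0.6],[0,0,0,0.12,-0.6],[0,0,0,0.12,-0.6],[0,0,0,0.12,-0.6],[0,0,0,0.12,-0.6]],
])

```text
clock: 9.18
eef_pos: [0.4746, -0.1691, 0.1984]
tool_rot: [0.991, 0.135, -0.0, 0.0]
contact_force: [-0.2, 0.8, -0.3]
finger_gap: 0.795
grip_force: 0.0
```

The crop confirms the lid and its bar lying square and the tape measure upright inside the tub. The lid measures 108 x 95 and the tub 106 x 95, both at yaw 8.5°, which agrees with the given sizes.

```bash
python3 - <<'E'
from h import *
go(.4734,-.097,.20,98.47)
E
```

```text
pos [ 0.4746 -0.1691  0.1984] yaw -74.5 shift now [ 1.82 -6.98 -0.17] turn 0.123 shift after [ 0.95 -7.15 -0.17] j6 0.82 t 9.18 gap 0.795
```

>>> jog_arm([
  [[0,0,0,0.123,-0.4],[0.32,-2.38,0.4,0,-0.4],[0.32,-2.38,2,0,-0.4],[0.32,-2.38,3,0,-0.4],[0,0,3,0,-0.4],[0,0,3,0,-0.4],[0,0,2.5,0,-0.4],[0,0,1.5,0,-0.4],[0,0,0.6,0,-0.4],[0,0,0,0,-0.4],[0,0,0,0,-0.4]],
])

```text
clock: 10.1
eef_pos: [0.4736, -0.0968, 0.0386]
tool_rot: [0.997, 0.077, 0.0, 0.0]
contact_force: [0.8, 0.0, 0.9]
finger_gap: 0.696
grip_force: 0.0
```

```bash
python3 - <<'E'
from h import *
go(.4734,-.097,.018,98.47);print(get_state()["contact_force"])
E
```

```text
pos [ 0.4736 -0.0968  0.0386] yaw -81.2 shift now [-0.02  0.02  2.06] turn 0.006 shift after [-0.02  0.02  2.06] j6 1.07 t 10.1 gap 0.696
[0.7907647  0.02518714 0.85656283]
```

>>> jog_arm([
  [[0,0,0.9,0.005,-0.4],[0,0,0.7,0,-0.4],[0,0,0.3,0,-0.4],[0,0,0,0,0],[0,0,0,0,1],[0,0,0,0,1],[0,0,0,0,1],[0,0,0,0,1],[0,0,0,0,1],[0,0,0,0,1]],
], grip_force=80)

```text
clock: 10.93
eef_pos: [0.4734, -0.0963, 0.0197]
tool_rot: [0.997, 0.074, 0.0, 0.0]
contact_force: [-0.6, 0.0, 5.9]
finger_gap: 0.171
grip_force: 78.0
```

>>> jog_arm([
  [[0,0,-1,0,1],[0,0,-2,0,1],[0,0,-3,0,1],[0,0,-3,0,1],[0,0,-3,0,1],[0,0,-2,0,1],[0,0,-1,0,1],[0,0,0,0,1],[0,0,0,0,1]],
])

```text
clock: 11.68
eef_pos: [0.4729, -0.0961, 0.1692]
tool_rot: [0.997, 0.074, 0.0, 0.0]
contact_force: [0.6, -0.4, -1.1]
finger_gap: 0.173
grip_force: 78.1
```

```bash
python3 - <<'E'
from h import *
go(.4781,-.2352,.17,98.46);s=get_state();print(s["contact_force"],s["grip_force"])
E
```

```text
pos [ 0.4729 -0.0961  0.1692] yaw -81.5 shift now [-1.55 13.83 -0.08] turn 0.001 shift after [-1.54 13.83 -0.08] j6 1.08 t 11.68 gap 0.173
[ 0.57068489 -0.38731605 -1.12568093] 78.079833984375
```

>>> jog_arm([
  [[-0.39,3.46,0,0,1],[-0.39,3.46,0,0,1],[-0.39,3.46,0,0,1],[-0.38,3.45,0,0,1],[0,0,0,0,1],[0,0,0,0,1]],
])

```text
clock: 12.18
eef_pos: [0.4773, -0.2363, 0.1672]
tool_rot: [0.997, 0.073, -0.001, -0.001]
contact_force: [-0.4, 0.1, -0.9]
finger_gap: 0.17
grip_force: 78.4
```

```bash
python3 - <<'E'
from h import *
go(.4781,-.2352,.17,98.46)
f=grab_frame("wrist");np.save("w6.npy",f,allow_pickle=True)
t=grab_frame("top");np.save("t6.npy",t,allow_pickle=True)
a=cv2.cvtColor(f["image"],4);b=cv2.resize(cv2.cvtColor(t["image"],4)[150:250,290:390],(288,288),interpolation=cv2.INTER_CUBIC)
o=np.zeros((384,800,3),np.uint8);o[:,:512]=a;o[:288,512:]=b;cv2.imwrite("pics/w6.png",o);print(np.round(f["cam_to_world"],3)[:3,3])
E
```

```text
pos [ 0.4773 -0.2363  0.1672] yaw -81.7 shift now [ 0.09 -0.1  -0.28] turn -0.002 shift after [ 0.09 -0.1  -0.28] j6 0.84 t 12.18 gap 0.17
[ 0.551 -0.226  0.31 ]
```

View pics/w6.png

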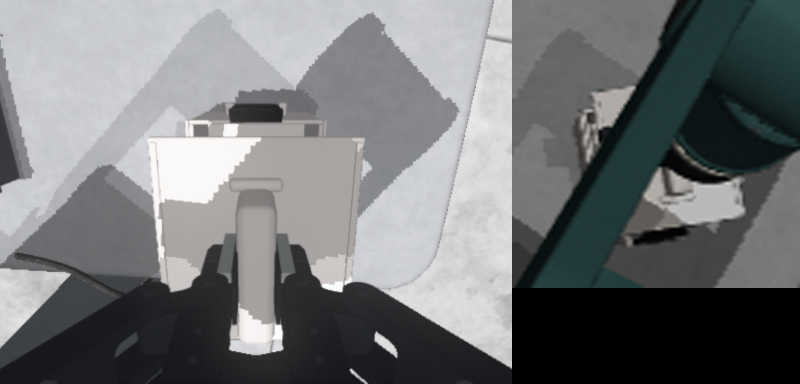

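The wrist view shows the lid held square, with its far plate edge from (149,139) to (365,139). The tub's far rim beneath it runs from (187,122) to (326,121), and the clip is at (256,113).

```bash
python3 - <<'E'
from h import *
f=np.load("w6.npy",allow_pickle=True).item();s=get_state()
R=Ro.from_quat(s["tool_rot"]).as_matrix();t=s["eef_pos"]
for n,uv,z in(("lid",[(149,139),(365.5,139)],t[2]-.0057),("tub rim outer",[(187,122),(326.5,121)],.076),("cliptop",[(230,105),(283,105)],.096)):
    p=px2plane(f,uv,z);q=(R.T@(p-t).T).T*1000;print(n,q.round(1).tolist(),np.linalg.norm(p[1]-p[0]),"mid",q.mean(0).round(1))
E
```

```text
lid [[52.6, -43.9, 5.7], [52.4, 51.1, 5.4]] 0.09507170241712347 mid [52.5  3.6  5.5]
tub rim outer [[51.6, -43.9, 91.5], [52.1, 51.3, 91.2]] 0.09521090515896079 mid [51.8  3.7 91.3]
cliptop [[63.8, -12.8, 71.4], [63.7, 19.8, 71.3]] 0.03260445088663567 mid [63.7  3.5 71.3]
```

>>> jog_arm([
  [[0.1,0,1,0,1],[0,0,2,0,1],[0,0,1.5,0,1],[0,0,1,0,1],[0,0,0.5,0,1],[0,0,0.3,0,1],[0,0,0.3,0,1],[0,0,0.3,0,1],[0,0,0,0,1]],
])

```text
clock: 13.03
eef_pos: [0.4795, -0.2351, 0.1003]
tool_rot: [0.997, 0.074, 0.0, 0.0]
contact_force: [0.3, -0.2, -0.2]
finger_gap: 0.166
grip_force: 78.3
```

```bash
python3 - <<'E'
from h import *
go(.4781,-.2352,.0857,98.46);s=get_state();print(s["contact_force"],s["ft_torque"])
E
```

```text
pos [ 0.4795 -0.2351  0.1003] yaw -81.5 shift now [-0.14 -0.01  1.46] turn 0.001 shift after [-0.14 -0.01  1.46] j6 0.84 t 13.03 gap 0.166
[ 0.27125763 -0.18518289 -0.17752379] [-0.03765312  0.04770705  0.02961463]
```

>>> jog_arm([
  [[0,0,0.3,0,1],[0,0,0.3,0,1],[0,0,0.3,0,1],[0,0,0,0,1],[0,0,0,0,1]],
])

```text
clock: 13.45
eef_pos: [0.4797, -0.2358, 0.0917]
tool_rot: [0.997, 0.074, 0.0, 0.001]
contact_force: [-0.1, -3.0, 0.9]
finger_gap: 0.17
grip_force: 78.6
```

>>> jog_arm([
  [[0,0,0.2,0,1],[0,0,0.2,0,1],[0,0,0.15,0,1],[0,0,0,0,1],[0,0,0,0,1],[0,0,0,0,1]],
])

```text
clock: 13.95
eef_pos: [0.4791, -0.2348, 0.0855]
tool_rot: [0.997, 0.074, -0.0, -0.0]
contact_force: [-0.3, -0.7, 0.4]
finger_gap: 0.17
grip_force: 78.4
```

>>> jog_arm([
  [[0,0,0.1,0,1],[0,0,0.1,0,1],[0,0,0.1,0,1],[0,0,0,0,1],[0,0,0,0,1]],
])

```text
clock: 14.37
eef_pos: [0.4792, -0.2349, 0.0854]
tool_rot: [0.997, 0.074, 0.0, 0.0]
contact_force: [-6.7, 4.7, 27.6]
finger_gap: 0.171
grip_force: 82.6
```

>>> jog_arm([
  [[0,0,-0.15,0,1],[0,0,-0.15,0,1],[0,0,0,0,1],[0,0,0,0,1],[0,0,-0.3,0,1],[0,0,-0.3,0,1],[0,0,-0.4,0,1],[0,0,0,0,1],[0,0,0,0,1]],
])

```text
clock: 15.12
eef_pos: [0.4794, -0.2352, 0.0959]
tool_rot: [0.997, 0.074, 0.0, 0.0]
contact_force: [-0.1, 0.0, -5.5]
finger_gap: 0.168
grip_force: 78.7
```

```bash
python3 - <<'E'
from h import *
go(.484,.048,.2,101.5)
f=grab_frame("wrist");s=get_state();print(s["contact_force"],s["ft_torque"])
g=f["image"];print(s["eef_pos"])
c=g[90:190:2,256];print(c.mean(1).astype(int).tolist())
print(np.where(g[90:190,160].mean(1)>130)[0][:3]+90)
E
```

```text
pos [ 0.4794 -0.2352  0.0959] yaw -81.5 shift now [  4.65 -27.93 -10.41] turn -0.052 shift after [  6.1  -27.66 -10.41] j6 0.84 t 15.12 gap 0.168
[ 0.28584631  0.69800128 -4.72382792] [ 0.00399366  0.00294558 -0.01663748]
[ 0.47927806 -0.23509219  0.09579624]
[191, 192, 193, 191, 125, 119, 120, 118, 120, 119, 118, 112, 64, 42, 45, 42, 43, 47, 49, 51, 51, 50, 50, 50, 50, 52, 53, 62, 159, 175, 175, 175, 174, 175, 174, 176, 174, 174, 175, 175, 176, 175, 175, 174, 148, 160, 174, 179, 177, 164]
[90 91 92]
```

>>> jog_arm([
  [[0,0,-0.8,0,1],[0,0,-1.5,0,1],[0,0,-2,0,1],[0,0,-2,0,1],[0,0,-2,0,1],[0,0,-1.5,0,1],[0,0,-0.8,0,1],[0,0,0,0,1],[0,0,0,0,1]],
])

```text
clock: 15.92
eef_pos: [0.4792, -0.2351, 0.2018]
tool_rot: [0.997, 0.074, 0.0, 0.0]
contact_force: [-0.5, 0.0, -5.8]
finger_gap: 0.17
grip_force: 78.6
```

```bash
python3 - <<'E'
from h import *
t=np.load("top.npy",allow_pickle=True).item();im=t["image"].astype(int)
d=(im[...,2]-im[...,0]);g=im.mean(2)
for y in range(172,242,6): print(y,[f"{int(g[y,x])}/{d[y,x]}" for x in range(182,252,3)])
go(.45,-.10,.2,101.5)
E
```

```text
172 ['90/0', '93/0', '91/-1', '93/-1', '91/0', '92/-1', '91/1', '92/1', '92/-1', '94/-1', '92/0', '93/0', '93/1', '92/0', '93/0', '94/0', '92/1', '92/1', '92/0', '93/1', '91/1', '89/0', '88/0', '88/0']
178 ['92/0', '90/1', '92/-1', '91/0', '92/1', '92/0', '92/0', '94/0', '92/2', '94/0', '93/1', '88/1', '66/1', '63/3', '63/2', '31/2', '43/2', '37/2', '51/1', '90/1', '90/1', '92/1', '90/1', '92/1']
184 ['91/1', '75/1', '47/0', '59/3', '68/4', '56/3', '41/2', '38/2', '38/2', '51/3', '67/4', '67/3', '68/3', '67/3', '67/3', '67/2', '55/2', '58/3', '53/1', '93/0', '94/0', '91/-1', '95/0', '90/0']
190 ['93/0', '65/1', '30/2', '67/4', '67/3', '67/3', '67/4', '67/3', '67/3', '67/4', '67/3', '68/3', '67/3', '68/2', '67/3', '67/3', '68/3', '37/3', '53/2', '52/0', '93/0', '93/0', '93/-1', '94/0']
196 ['88/-1', '93/-1', '56/3', '51/3', '68/3', '68/3', '68/3', '67/3', '68/3', '69/1', '68/2', '66/2', '68/2', '68/3', '68/3', '68/3', '68/4', '49/3', '32/3', '51/1', '92/0', '92/0', '92/1', '93/0']
202 ['93/0', '92/0', '70/4', '32/2', '66/4', '68/3', '68/3', '68/3', '68/2', '68/4', '68/4', '69/4', '67/
[... 726 characters left out ...]
/3', '60/2', '70/3', '70/3', '69/3', '69/3', '70/3', '70/4', '70/3', '69/3', '69/4', '70/3', '66/3', '34/1', '27/2', '44/3', '65/3', '53/0', '93/0', '90/0']
232 ['93/1', '93/1', '95/1', '91/1', '59/3', '32/1', '70/3', '46/2', '28/2', '27/2', '58/3', '60/3', '60/3', '71/2', '68/3', '57/1', '92/-1', '91/-1', '92/1', '91/0', '91/1', '92/1', '93/0', '94/0']
238 ['94/0', '92/0', '90/0', '92/-1', '63/1', '28/1', '53/1', '95/0', '93/0', '94/1', '92/0', '91/1', '92/0', '91/0', '93/0', '90/1', '92/0', '94/0', '92/0', '93/-1', '90/0', '93/-1', '91/0', '91/1']
pos [ 0.4792 -0.2351  0.2018] yaw -81.5 shift now [ -0.89 -13.79   0.18] turn -0.052 shift after [ -0.17 -13.82   0.18] j6 0.84 t 15.92 gap 0.17
```

>>> jog_arm([
  [[-0.22,-3,0,0,1],[-0.22,-3.5,0,0,1],[-0.22,-3.5,0,0,1],[-0.22,-3,0,0,1],[0,-0.8,0,0,1],[0,0,0,0,1],[0,0,0,0,1]],
])

```text
clock: 16.5
eef_pos: [0.4498, -0.0997, 0.201]
tool_rot: [0.997, 0.075, -0.001, 0.0]
contact_force: [-0.5, -0.5, -5.1]
finger_gap: 0.171
grip_force: 79.4
```

```bash
cat > box.py <<'E'
from h import *
def floor(f,seed,lo,hi,n):
    g=cv2.cvtColor(f["image"],cv2.COLOR_RGB2GRAY)
    m=((g>=lo)&(g<=hi)).astype(np.uint8)*255
    m=cv2.morphologyEx(m,cv2.MORPH_OPEN,np.ones((3,3)))
    _,lab,st,_=cv2.connectedComponentsWithStats(m,connectivity=4)
    k=lab[seed[1],seed[0]];o=(lab==k).astype(np.uint8)*255
    o=cv2.morphologyEx(o,cv2.MORPH_OPEN,np.ones((7,7)))
    c=max(cv2.findContours(o,0,1)[0],key=cv2.contourArea)
    p=px2plane(f,cv2.convexHull(c).reshape(-1,2),.04)[:,:2]*1000
    print(n,k,st[k],cv2.minAreaRect(p.astype(np.float32)))
    return o
E
python3 - <<'E'
from box import *
t=np.load("top.npy",allow_pickle=True).item()
floor(t,(214,206),63,73,"top")
f=grab_frame("wrist");np.save("w7.npy",f,allow_pickle=True)
T=np.array(f["cam_to_world"]);pc=np.linalg.inv(T)@np.array([.484,.048,.04,1])
uv=cv2.projectPoints(pc[:3].reshape(1,3),np.zeros(3),np.zeros(3),np.array(f["K"]),np.array(f["distortion"]))[0].ravel().astype(int);print("uv",uv)
g=cv2.cvtColor(f["image"],7)
print(g[max(uv[1],0),0:300:8].tolist() if 0<=uv[1]<384 else 0);go(.484,.048,.2,101)
E
```

```text
top 51 [ 191  181   47   52 1804] ((483.4168701171875, 52.92023849487305), (109.31132507324219, 96.77445983886719), 11.598225593566895)
uv [ 95 109]
[207, 206, 208, 96, 96, 158, 158, 158, 159, 160, 160, 160, 161, 162, 161, 163, 164, 163, 124, 92, 66, 114, 149, 187, 182, 180, 181, 182, 182, 114, 112, 113, 113, 112, 111, 109, 112, 112]
pos [ 0.4503 -0.1004  0.2013] yaw -81.4 shift now [  5.54 -14.18   0.12] turn -0.043 shift after [  6.14 -13.93   0.12] j6 1.05 t 16.55 gap 0.174
```

```bash
python3 - <<'E'
from box import *
f=np.load("w7.npy",allow_pickle=True).item()
g=cv2.cvtColor(f["image"],7)
for r in range(10,240,14): print(r,g[r,0:200:7].tolist())
floor(f,(95,109),140,180,"wrist")
E
```

```text
10 [199, 200, 199, 200, 202, 203, 202, 201, 204, 206, 202, 204, 206, 210, 208, 208, 204, 207, 205, 204, 211, 209, 202, 206, 207, 205, 206, 205, 204]
24 [200, 199, 202, 200, 200, 207, 205, 206, 206, 203, 193, 181, 170, 139, 144, 136, 128, 142, 142, 146, 148, 71, 120, 135, 198, 209, 205, 203, 182]
38 [101, 97, 100, 99, 98, 99, 99, 99, 99, 99, 99, 115, 130, 140, 157, 159, 161, 162, 162, 156, 116, 109, 66, 136, 194, 207, 207, 183, 181]
52 [206, 151, 89, 147, 155, 157, 156, 158, 158, 158, 159, 159, 159, 159, 160, 161, 161, 163, 162, 163, 143, 111, 62, 131, 135, 206, 183, 184, 188]
66 [207, 206, 94, 92, 155, 157, 157, 159, 158, 159, 159, 160, 160, 160, 159, 161, 161, 161, 163, 164, 139, 104, 62, 115, 137, 183, 184, 185, 183]
80 [207, 207, 149, 91, 154, 157, 157, 157, 159, 159, 160, 160, 160, 160, 161, 160, 162, 162, 162, 163, 126, 91, 75, 108, 112, 181, 183, 184, 183]
94 [208, 208, 201, 93, 93, 158, 158, 158, 158, 158, 160, 160, 159, 160, 161, 161, 162, 162, 163, 164, 162, 134, 118, 71, 115, 130, 179, 180, 183]
108 [206, 208, 208, 110, 93, 158, 157, 159, 159, 159, 160, 160, 161, 160, 161, 
[... 853 characters left out ...]
 206, 206, 209, 210, 209, 204, 208, 209, 183, 185, 185, 185, 214, 212, 247, 248, 250, 249, 249, 250, 249]
206 [206, 207, 207, 210, 206, 206, 208, 206, 208, 207, 206, 209, 211, 208, 206, 184, 181, 184, 185, 181, 186, 188, 238, 157, 173, 173, 175, 173, 175]
220 [207, 211, 208, 205, 208, 206, 205, 203, 207, 206, 202, 203, 204, 203, 179, 184, 183, 184, 184, 183, 184, 186, 239, 184, 171, 170, 171, 173, 172]
234 [180, 184, 208, 207, 207, 203, 207, 207, 204, 208, 203, 205, 186, 204, 182, 183, 185, 185, 185, 180, 116, 118, 241, 169, 170, 171, 171, 172, 171]
wrist 15 [   20    35   128   136 14087] ((485.32293701171875, 55.294376373291016), (111.69219970703125, 99.05744934082031), 11.669508934020996)
```

```bash
python3 - <<'E'
from h import *
go(.4865,.0568,.2,101.6)
E
```

```text
pos [ 0.4503 -0.1004  0.2013] yaw -81.4 shift now [  5.92 -15.01   0.12] turn -0.053 shift after [  6.71 -14.67   0.12] j6 1.05 t 16.55 gap 0.174
```

>>> jog_arm([
  [[0,0,0,-0.053,1],[1,-2,0,0,1],[1.5,-3.3,0,0,1],[1.5,-3.4,0,0,1],[1.5,-3.3,0,0,1],[1.2,-2.7,0,0,1],[0,0,0,0,1],[0,0,0,0,1],[0,0,0,0,1]],
])

```text
clock: 17.3
eef_pos: [0.4867, 0.0565, 0.2014]
tool_rot: [0.995, 0.101, -0.0, 0.0]
contact_force: [0.1, -0.8, -5.4]
finger_gap: 0.171
grip_force: 79.5
```

```bash
python3 - <<'E'
from h import *
go(.4865,.0568,.2,101.6)
f=grab_frame("wrist");np.save("w8.npy",f,allow_pickle=True)
g=cv2.cvtColor(f["image"],7)
for r in range(40,180,6): print(r,g[r,100:400:6].tolist())
E
```

```text
pos [0.4867 0.0565 0.2014] yaw -78.4 shift now [-0.02 -0.04  0.14] turn -0.001 shift after [-0.02 -0.04  0.14] j6 1.34 t 17.3 gap 0.171
40 [52, 83, 187, 185, 188, 186, 186, 186, 187, 188, 186, 184, 183, 188, 166, 164, 164, 166, 166, 172, 188, 188, 193, 192, 187, 189, 185, 193, 190, 192, 191, 86, 84, 96, 111, 144, 142, 138, 143, 178, 179, 182, 182, 183, 191, 188, 191, 191, 192, 189]
46 [52, 107, 187, 187, 188, 187, 186, 186, 186, 186, 185, 185, 185, 182, 166, 167, 164, 165, 165, 168, 165, 168, 166, 169, 190, 191, 190, 188, 187, 190, 193, 192, 189, 188, 188, 186, 190, 190, 129, 122, 126, 165, 193, 189, 189, 188, 189, 187, 190, 189]
52 [61, 186, 187, 188, 189, 187, 191, 185, 186, 187, 188, 187, 186, 165, 163, 165, 167, 166, 164, 168, 166, 167, 168, 167, 167, 170, 172, 190, 189, 192, 195, 193, 188, 192, 189, 188, 190, 147, 122, 122, 122, 122, 151, 183, 186, 188, 190, 191, 190, 188]
58 [187, 186, 187, 185, 186, 188, 187, 185, 188, 185, 183, 186, 186, 164, 164, 165, 165, 166, 165, 168, 166, 164, 167, 168, 170, 170, 168, 165, 163, 167, 169, 171, 170, 169, 176, 191, 189, 122, 122, 123, 125, 
[... 4322 characters left out ...]
 241, 241, 241, 241, 241, 241, 241, 241, 240, 241, 240, 240, 240, 239, 240, 153, 153, 153, 152, 152, 151, 151, 151, 151, 152, 150, 149, 150, 151, 151, 150, 151, 188, 186, 185, 189, 188, 120]
172 [192, 194, 188, 188, 187, 188, 190, 190, 224, 241, 241, 241, 241, 241, 241, 241, 241, 241, 241, 240, 240, 240, 240, 240, 240, 239, 154, 155, 154, 154, 152, 151, 152, 151, 152, 151, 152, 150, 151, 150, 151, 151, 151, 151, 185, 187, 187, 188, 189, 122]
178 [192, 189, 194, 190, 188, 188, 189, 193, 204, 241, 240, 241, 241, 240, 241, 241, 241, 241, 241, 240, 241, 240, 196, 148, 136, 138, 131, 130, 129, 128, 140, 152, 152, 151, 151, 150, 151, 151, 150, 151, 151, 151, 148, 151, 188, 188, 189, 187, 188, 123]
```

```bash
python3 - <<'E'
from h import *
f=np.load("w8.npy",allow_pickle=True).item()
g=cv2.cvtColor(f["image"],7)
for c in (204,212,230,250,290,300): print("col",c,g[84:142,c].tolist())
for r in (104,110,116,120): print("row",r,g[r,184:222].tolist(),g[r,280:335].tolist())
for r in (150,170): print("lid",r,g[r,143:156].tolist(),g[r,355:370].tolist())
E
```

```text
col 204 [167, 169, 169, 171, 171, 171, 170, 169, 167, 149, 110, 105, 103, 97, 98, 119, 131, 127, 109, 107, 121, 123, 113, 94, 87, 86, 88, 113, 134, 137, 137, 136, 137, 136, 137, 136, 135, 131, 122, 114, 113, 111, 113, 112, 112, 115, 114, 115, 117, 117, 117, 117, 128, 184, 224, 238, 241, 241]
col 212 [168, 167, 168, 167, 168, 166, 168, 166, 148, 112, 103, 103, 103, 96, 97, 119, 123, 105, 94, 109, 120, 121, 110, 93, 87, 95, 119, 183, 231, 240, 241, 241, 241, 238, 221, 151, 74, 52, 54, 55, 54, 56, 55, 55, 55, 53, 54, 55, 56, 56, 56, 57, 58, 58, 58, 58, 60, 63]
col 230 [167, 167, 166, 165, 166, 167, 166, 156, 136, 122, 106, 103, 103, 97, 95, 97, 84, 80, 79, 80, 80, 79, 71, 62, 63, 70, 89, 85, 60, 45, 43, 44, 45, 42, 44, 43, 46, 48, 51, 49, 51, 51, 54, 51, 51, 48, 50, 50, 52, 52, 52, 53, 54, 55, 56, 55, 56, 63]
col 250 [169, 168, 168, 169, 168, 148, 110, 103, 103, 103, 103, 102, 102, 91, 78, 78, 80, 79, 78, 77, 78, 77, 69, 60, 59, 80, 96, 80, 43, 37, 40, 39, 38, 37, 39, 38, 39, 42, 45, 45, 45, 46, 47, 45, 45, 45, 46, 46, 45, 47, 47, 48, 49, 50, 47, 50, 49, 89]
col 290 [100, 99, 99, 98, 98
[... 1827 characters left out ...]
23, 126, 124, 109, 92, 85, 84, 83, 84, 84, 100, 124, 135, 137, 135, 135, 134, 133, 137, 136, 121, 102, 74, 53, 48, 48, 48, 46, 47, 46, 45, 47] [31, 32, 30, 31, 32, 31, 29, 35, 51, 66, 78, 123, 134, 110, 102, 100, 99, 97, 98, 99, 103, 105, 106, 107, 106, 106, 102, 101, 102, 103, 106, 109, 111, 106, 104, 106, 106, 106, 103, 103, 108, 102, 90, 86, 87, 100, 121, 123, 123, 123, 121, 122, 120, 121, 123]
lid 150 [191, 190, 199, 228, 235, 233, 232, 236, 240, 241, 240, 237, 218] [145, 125, 142, 150, 151, 150, 150, 150, 152, 183, 186, 185, 179, 161, 168]
lid 170 [191, 190, 190, 190, 202, 229, 235, 229, 226, 237, 240, 241, 240] [139, 151, 150, 150, 149, 145, 130, 156, 183, 187, 187, 187, 188, 187, 185]
```

```bash
python3 - <<'E'
from h import *
f=np.load("w8.npy",allow_pickle=True).item();s=get_state()
R=Ro.from_quat(s["tool_rot"]).as_matrix();t=s["eef_pos"]
T=np.array(f["cam_to_world"]);print("cam in tool",(R.T@(T[:3,3]-t)*1000).round(1),(R.T@T[:3,:3]).round(3).tolist())
def q(n,uv,z):
    p=px2plane(f,uv,z);a=(R.T@(p-t).T).T*1000;print(n,a[:,:2].round(1).tolist(),"mid",a.mean(0).round(1)[:2])
q("outer116 z45",[(187.5,116),(325.7,116)],.045)
q("outer104 z50",[(184.5,104),(328.5,104)],.05)
q("floor116 z40",[(200.3,116),(310.5,116)],.04)
q("lid150",[(146,150),(363.7,150)],t[2]-.0057)
q("clip130",[(207,130),(291,130)],t[2]-.0857+.09)
q("clip edge bottom/back",[(208,118),(292,118)],t[2]-.0857+.09)
q("far outer edge z50",[(212,92),(250,89)],.05)
q("far floor edge z40 rows109,110",[(204,111),(300,111.5)],.04)
q("far inner top z50",[(204,99),(212,99),(300,97.5)],.05)
E
```

```text
cam in tool [ 7.450e+01  1.000e-01 -1.427e+02] [[0.001, -0.957, -0.289], [1.0, 0.001, 0.001], [-0.0, -0.289, 0.957]]
outer116 z45 [[50.4, -59.1], [50.5, 61.1]] mid [50.4  1. ]
outer104 z50 [[60.8, -60.1], [60.9, 61.9]] mid [60.9  0.9]
floor116 z40 [[50.0, -48.7], [50.1, 48.6]] mid [50. -0.]
lid150 [[47.7, -48.5], [47.8, 48.2]] mid [47.8 -0.2]
clip130 [[57.7, -19.6], [57.7, 14.5]] mid [57.7 -2.5]
clip edge bottom/back [[62.5, -19.0], [62.5, 14.8]] mid [62.5 -2.1]
far outer edge z50 [[70.6, -36.4], [73.0, -4.6]] mid [ 71.8 -20.5]
far floor edge z40 rows109,110 [[54.3, -45.3], [53.9, 39.2]] mid [54.1 -3. ]
far inner top z50 [[64.9, -43.4], [64.9, -36.6], [66.2, 37.5]] mid [ 65.3 -14.2]
```

>>> jog_arm([
  [[0,0.12,1,0,1],[0,0,1.5,0,1],[0,0,1.5,0,1],[0,0,1,0,1],[0,0,0.8,0,1],[0,0,0.5,0,1],[0,0,0.3,0,1],[0,0,0,0,1],[0,0,0,0,1]],
])

```text
clock: 18.1
eef_pos: [0.4869, 0.0562, 0.1361]
tool_rot: [0.995, 0.101, 0.0, 0.0]
contact_force: [1.2, 0.6, -4.6]
finger_gap: 0.168
grip_force: 79.5
```

>>> jog_arm([
  [[0,0,0.2,0,1],[0,0,0.2,0,1],[0,0,0.2,0,1],[0,0,0,0,1],[0,0,0,0,1]],
])

```text
clock: 18.52
eef_pos: [0.4865, 0.0564, 0.1297]
tool_rot: [0.995, 0.101, -0.0, 0.0]
contact_force: [-0.7, -0.3, -5.0]
finger_gap: 0.169
grip_force: 79.5
```

>>> jog_arm([
  [[0,0,0.15,0,1],[0,0,0.15,0,1],[0,0,0,0,1],[0,0,0,0,1]],
])

```text
clock: 18.85
eef_pos: [0.4869, 0.0563, 0.127]
tool_rot: [0.995, 0.101, 0.0, 0.0]
contact_force: [-0.8, -1.1, -2.4]
finger_gap: 0.169
grip_force: 79.8
```

>>> jog_arm([
  [[0,0,0.1,0,1],[0,0,0,0,1],[0,0,0,0,1]],
])

```text
clock: 19.1
eef_pos: [0.4869, 0.0564, 0.126]
tool_rot: [0.995, 0.101, 0.0, 0.0]
contact_force: [-0.2, 0.6, -0.5]
finger_gap: 0.164
grip_force: 80.1
```

>>> jog_arm([
  [[0,0,0.03,0,1],[0,0,0,0,0.4],[0,0,0,0,0.2],[0,0,0,0,0],[0,0,0,0,0],[0,0,0,0,0]],
])

```text
clock: 19.6
eef_pos: [0.4866, 0.0563, 0.1255]
tool_rot: [0.995, 0.101, -0.0, 0.0]
contact_force: [0.9, 0.3, -0.3]
finger_gap: 0.501
grip_force: 0.0
```

>>> jog_arm([
  [[0,0,-1,0,0],[0,0,-2,0,0],[0,0,-3,0,0],[0,0,-3,0,0],[0,0,-3,0,0],[0,0,-2,0,0],[0,0,-1,0,0],[-3,0,0,0,0],[-3,0,0,0,0],[0,0,0,0,0],[0,0,0,0,0]],
])

```text
clock: 20.52
eef_pos: [0.426, 0.0443, 0.2753]
tool_rot: [0.995, 0.101, -0.001, -0.0]
contact_force: [0.5, 0.6, 0.6]
finger_gap: 0.503
grip_force: 0.0
```

```bash
python3 - <<'E'
from h import *
s=get_state();print(s["eef_pos"],s["contact_force"])
f=grab_frame("wrist");np.save("w9.npy",f,allow_pickle=True);save(f,"w9.png")
hsv=cv2.cvtColor(f["image"],cv2.COLOR_RGB2HSV)
T=np.array(f["cam_to_world"])
def proj(P):
    pc=(np.linalg.inv(T)@np.c_[P,np.ones(len(P))].T).T[:,:3]
    return cv2.projectPoints(pc,np.zeros(3),np.zeros(3),np.array(f["K"]),np.array(f["distortion"]))[0].reshape(-1,2)
a=np.deg2rad(11.6);c=np.array([.4855,.0565]);M=np.array([[np.cos(a),-np.sin(a)],[np.sin(a),np.cos(a)]])
def box(hx,hy,z): return np.c_[(M@np.array([[hx,-hx,-hx,hx],[hy,hy,-hy,-hy]])).T+c,[z]*4]
print("expect lid",proj(box(.054,.048,.12)).round().tolist());print("expect bay floor",proj(box(.055,.049,.04)).round().tolist());print("outer",proj(box(.067,.061,.045)).round().tolist())
g=cv2.cvtColor(f["image"],7)
b=proj(box(.054,.048,.12))
for n,(p,q) in {"+x":(b[0],b[3]),"+y":(b[0],b[1]),"-y":(b[3],b[2]),"-x":(b[1],b[2])}.items():
    m=(p+q)/2;d=m-b.mean(0);d/=np.linalg.norm(d);m=m+.3*(q-p)
    print(n,m.round(),d.round(2),[int(g[int(v[1]),int(v[0])]) if 0<=v[1]<384 and 0<=v[0]<512 else -1 for v in (m+k*d for k in range(-14,40,2))])
E
```

```text
[0.42600265 0.04425314 0.27525022] [0.50102496 0.60878954 0.63964979]
expect lid [[196.0, 36.0], [202.0, 165.0], [308.0, 165.0], [314.0, 35.0]]
expect bay floor [[208.0, 46.0], [212.0, 150.0], [299.0, 150.0], [302.0, 46.0]]
outer [[195.0, 33.0], [201.0, 161.0], [309.0, 161.0], [315.0, 32.0]]
+x [290.  35.] [-0. -1.] [245, 246, 246, 246, 245, 246, 246, 228, 117, 125, 183, 184, 184, 184, 184, 188, 189, 189, 187, 185, 186, 188, 188, 187, 186, -1, -1]
+y [201. 139.] [-1.  0.] [239, 239, 239, 239, 223, 238, 221, 186, 186, 189, 191, 171, 169, 168, 168, 167, 166, 165, 168, 166, 165, 185, 183, 185, 185, 186, 186]
-y [309. 139.] [ 1. -0.] [149, 149, 150, 150, 149, 148, 146, 146, 104, 120, 121, 119, 118, 120, 119, 118, 117, 118, 117, 118, 117, 119, 118, 117, 115, 116, 117]
-x [287. 165.] [0. 1.] [150, 149, 149, 149, 150, 149, 150, 173, 188, 187, 190, 188, 187, 187, 187, 187, 187, 186, 184, 180, 146, 142, 123, 123, 122, 121, 123]
```

```bash
python3 -c "
from rig import *
print(close_job())"
```

```text
the job is handed in; nothing more can be done
None
```

I handed the job in at about 20.6 s of the 61 s. The tape measure is in the tub, the lid is on and clipped, and the closed tub sits on the grey storage box and is released. The lid edges in the last wrist picture were within about 1–2 px of where they should be. No score came back, and I have no direct reading of the clip angles.

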